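# Clear worn grinding beads from a divided tray into a catch cup

## Task

First set the aluminium catch cup fully home, upright, in the tapered black holder. Then lift the blue divided tray and tip the worn black beads out of their bay into the seated cup, keeping every fresh white bead in its own bay, and put the tray back upright on its round mat. The stray black beads on the worktop belong in the cup too; when all black beads are in, close the cup with the red cover, seated flat, and leave the wash bottle and the tape roll where they are.

Things in the scene. Friction and masses are not known exactly. Their poses are not given: they have to be found in the camera images.
- holder: black steel cup holder, round, 112 mm across its foot and 24 mm high, fixed to the worktop. Origin: centre of its underside on the worktop, z up. It has a conical seat, open at the top: radius 38 mm at the mouth (z = 24), narrowing downward by 0.4 mm a mm (half angle 22 degrees), with about 2 mm of room left under a seated cup
- cup: bare aluminium catch cup, loose, 0.22 kg, 76 mm high, upright. Origin: centre of its underside, z up. Foot: cone, radius 30 mm at the bottom, 38 at z = 20, the same taper as the holder's seat, so it centres itself; fully home its origin is about 4 mm (3 to 6) above the holder's. Inside floor at z = 20 (radius 34); the wall flares to z = 50, where the upright rim begins
- cup_rim (a point): centre of the cup's mouth, level with the rim's top (76 mm above the cup's origin). The rim is an upright ring, 8 mm thick (inner radius 46, outer 54 mm) and 26 mm tall, to be pinched anywhere from above, one finger inside
- cover: red round cover, loose, 90 g, 104 mm across, lying plug down. Origin: centre of the underside of its tapered plug (radius 34 mm, 43 mm at z = 12), z up; flange from z = 12 to 17. Seated on the cup the flange lies on the rim, its origin 64 mm above the cup's
- cover_knob (a point): top of the cover's black upright knob, 22 mm across, from z = 17 to 55 mm of the cover
- mat: dark round rubber mat, 140 mm across, 3 mm thick, fixed on the worktop: the tray's place. Origin: centre of its underside
- tray: blue divided tray, loose, 0.25 kg, 156 mm long (x), 60 wide (y). Origin: centre of its underside, z up. A middle wall across it (10 mm thick) parts two equal bays: worn beads at +x, fresh ones at -x. Bay: floor 4 mm thick, flat to x = 42, then an end ramp rising outward at 20 degrees to the lip at x = 78; 52 wide inside; side walls 34 high
- tray_grip (a point): top middle of the tray's middle wall, which rises to z = 80 mm as an upright grip, 10 mm thick (tray x), 44 mm wide (tray y); it is clear of the side walls above z = 34. Axes as the tray's
- worn_lip (a point): middle of the lip at the end of the worn bay (tray x = 78, z = 17 mm). With this end tipped down, beads begin to roll over it at about 25 degrees and leave freely at 45 to 65; the middle wall holds the other bay's beads up to about 80 degrees
- worn_0: worn grinding bead: black ball 24 mm across, 30 g, lying in the tray's +x bay. Origin: its centre. It rolls on a slope, soon stops on the level
- worn_1: worn grinding bead: black ball 24 mm across, 30 g, lying in the tray's +x bay. Origin: its centre. It rolls on a slope, soon stops on the level
- worn_2: worn grinding bead: black ball 24 mm across, 30 g, lying in the tray's +x bay. Origin: its centre. It rolls on a slope, soon stops on the level
- stray_0: worn grinding bead, black ball 24 mm across, 30 g, like the others, but lying on the worktop; may be absent (None). Origin: its centre
- stray_1: worn grinding bead, black ball 24 mm across, 30 g, like the others, but lying on the worktop; may be absent (None). Origin: its centre
- stray_2: worn grinding bead, black ball 24 mm across, 30 g, like the others, but lying on the worktop; may be absent (None). Origin: its centre
- stray_3: worn grinding bead, black ball 24 mm across, 30 g, like the others, but lying on the worktop; may be absent (None). Origin: its centre
- fresh_0: fresh grinding bead: white ball 24 mm across, 30 g, lying in the tray's -x bay. Origin: its centre
- fresh_1: fresh grinding bead: white ball 24 mm across, 30 g, lying in the tray's -x bay. Origin: its centre
- fresh_2: fresh grinding bead: white ball 24 mm across, 30 g, lying in the tray's -x bay. Origin: its centre
- wash_bottle: bystander: white wash bottle with bent nozzle, 212 mm high, loose. Origin: centre of its underside
- tape: bystander: roll of label tape, 84 mm across, 19 mm high, lying loose. Origin: centre of its underside

How it is judged:
By the outcome, as a careful person would: the job done as asked, in the order asked, and still so for the second after the job is handed in, with the robot touching nothing.
Of stray_0, stray_1, stray_2, stray_3 only 2 to 4 are there at a start; the rules pass over those that are not, and their reading is None.
At some moment in a run one of cover may be knocked a few centimetres aside while the robot is not near it.
It also fails if it takes over 210 s, if anything falls off the work surface, if the arm or the gripper's body presses on something with over 40 N, if the wrist force passes 120 N, or if a joint passes its speed limit or range.

## Robot

A 7-joint arm with a two-finger parallel gripper is mounted at the origin on a cart in front of the work surface, level with it; the furniture and walls round the work are solid. World frame = base frame: x ahead of the robot, y to its left, z up, the work surface at z = 0. Lengths are in m, angles in rad, forces in N, time in s.
With the tool pointing down it reaches from about 0.4 to 0.9 m from the base axis. Payload 5.6 kg.
Tool frame: the origin (TCP) lies midway between the tips of the shut fingers; the grasp point (between the pads) lies 19 mm behind it; z points along the fingers, y is the line along which they close (so a half turn about z gives the same grasp; the last joint's range is limited). The gripper opens to 92 mm and grips with 3 to 60 N. Pads are 20 mm wide; open, the fingers measure 128 mm over their backs; the gripper's body (75 mm by 189 mm) begins 69 mm behind the grasp point.
Start: joints at [1.24, 0.468, -0.012, 1.603, 0.006, 1.071, -0.056], TCP at [0.184, -0.623, 0.215] pointing down, gripper open.
Joint ranges: [-2.53, 2.53], [-0.31, 2.02], [-1.57, 1.55], [0.28, 2.44], [-1.29, 4.43], [0.15, 1.84], [-2.92, 2.92]. Speed limits (rad/s): [2.57, 2.57, 3.14, 3.14, 3.14, 3.14, 3.14].

## Interface

Orientations are given as a 3x3 rotation matrix whose columns are the frame's x, y, z axes.
In Python, from station import env, effector, solver, viewer, workorder, search_frame, tip_of gives the robot as it stands. Calls block until the motion is done:
- env.reach(position, orientation): joint-space move of the TCP to a pose.
- env.movel(position, frame=None, rate=0.15): straight line of the TCP; frame=None keeps the orientation; rate is the mean speed in m/s.
- env.goto_joints(angles): joint-space move.
- effector.release() and effector.grasp(squeeze=None): open the fingers fully, or close them until they stop; squeeze is the grip in N (None keeps the last).
- env.pause(seconds).
- solver.inverse_kinematics(position, orientation): joint angles nearest the present ones, or None.
- env.sense(): the state.
- viewer.read_camera(name): name is "side" or "top"; returns (picture, depth): 384x512x3 uint8, red, green, blue; 384x512 float32, m along the optical axis (not along the pixel's ray), 0 where there is no reading.
- viewer.camera_info(name): a dict with "intrinsics" (3x3 intrinsics, pixels), "dist_coeffs" ([k1, k2, p1, p2, k3] as OpenCV has them; the pictures are not rectified), "eye" and "rotation" of the camera in the world. Camera axes: x right, y up, looking along -z (the intrinsics and any distortion apply to the point x, -y, -z); pixel columns grow to the right and rows downward; lengths in m; the calibration is good to about 2 mm. A picture is of the moment at which its call begins. camera_info takes no time and is no camera call.
A pose or a line that the arm cannot do raises env.PlanningError and nothing moves.
- workorder.finish_job(): hands the job in; it is judged then, once.
Trained networks look in the newest picture that a camera, given by its name, has taken for a name from the list of things; names that differ only in an ending like _2 or _b are one class to them, and where a whole thing is asked for, a point or a joint stands for the part that bears it (a point fixed in the world has none). Each returns a list of dicts, best first, with "score" (0 to 1); they miss things now and then, are a little off and sometimes report something else, mostly with a low value. They report only what shows in the picture. A call takes as long as a camera call.
- search_frame(camera, name): "at" ([x, y, z] in m, in world coordinates, good to about 4 mm: the middle of the surface that is visible of it).
- tip_of(camera, name): "at" ([x, y, z] in m, in world coordinates, good to about 4 mm: a listed point, or the origin of a listed thing).
The state is a dict: "t": time; "joint_positions": joint angles; "joint_velocities": joint speeds; "tau": joint torques, N m; "ee_pos": TCP position; "tcp_rot": TCP orientation; "wrist_force": force on the tool from outside, world axes, zero at the start; "moment": the same for the moment, N m; "gripper_width": finger opening in m; "grasp_force": force on a finger pad.
Only numpy, scipy, OpenCV 4.12 (cv2) and the standard library are available. Lean on these libraries where they do the work, as an engineer would, in place of code of your own. Each camera call takes 0.05 s, during which the arm holds its last target. There are 200 camera calls.

## Working session

There is one attempt and no reset: what is moved stays moved. The work goes in short steps, each a Python script; the robot and the scene stay as the last script left them, time stands still between calls to the robot, and variables do not carry over. Pictures are saved under pics/ and viewed, at most 14 in all, crops included, and the job is handed in when it is done.

```bash
ls; mkdir -p pics; python3 - <<'E'
from station import *
import cv2,numpy as np
for c in ["top","side"]:
    im,d=viewer.read_camera(c); cv2.imwrite(f"pics/{c}0.png",im[:,:,::-1])
    i=viewer.camera_info(c); print(c,np.round(i["eye"],3),np.round(i["rotation"],3).tolist(),i["intrinsics"],i["dist_coeffs"])
    for n in ["holder","cup","cup_rim","cover","cover_knob","mat","tray","tray_grip","worn_lip","worn_0","stray_0","fresh_0","wash_bottle","tape"]:
        print(n,[(np.round(r["at"],3).tolist(),round(r["score"],2)) for r in tip_of(c,n)][:7])
s=env.sense(); print(s)
E
```

```text
pics
top [ 0.447 -0.255  1.25 ] [[-0.027, 0.995, -0.1], [-1.0, -0.027, -0.004], [-0.006, 0.1, 0.995]] [[476.51823919   0.         258.83836608]
 [  0.         476.51823919 194.89677995]
 [  0.           0.           1.        ]] [-0.06846672  0.          0.          0.          0.        ]
holder [([0.444, -0.136, 0.0], 0.91)]
cup [([0.45, 0.062, -0.002], 0.57), ([0.556, 0.055, 0.014], 0.32)]
cup_rim [([0.451, 0.063, 0.079], 0.93)]
cover [([0.647, 0.011, -0.0], 0.92)]
cover_knob [([0.648, 0.009, 0.055], 0.78)]
mat [([0.448, -0.404, 0.001], 0.6), ([0.444, -0.404, 0.002], 0.31)]
tray [([0.445, -0.405, 0.003], 0.71)]
tray_grip [([0.442, -0.404, 0.083], 0.63), ([0.547, -0.523, 0.002], 0.6), ([0.451, 0.064, 0.079], 0.16)]
worn_lip [([0.517, -0.422, 0.017], 0.66)]
worn_0 [([0.556, 0.053, 0.013], 0.69), ([0.462, -0.398, 0.022], 0.63), ([0.456, -0.423, 0.02], 0.62), ([0.482, -0.415, 0.016], 0.6)]
stray_0 [([0.519, -0.275, 0.012], 0.53), ([0.555, 0.055, 0.015], 0.46)]
fresh_0 [([0.421, -0.413, 0.021], 0.57), ([0.406, -0.397, 0.018], 0.52), ([0.428, -0.39, 0.019], 0.38)]
wash_bottle [([0.546, 
[... 1241 characters left out ...]
1]), 'joint_velocities': array([-0.00036215, -0.00034039,  0.00044493, -0.00043521,  0.00139303,
       -0.00073981, -0.00059075]), 'tau': array([-1.02137332e-03, -5.20415390e+01, -1.29658962e-02, -2.44054717e+01,
       -5.67426591e-02,  1.14171754e-02,  1.38976336e-05]), 'ee_pos': array([ 0.18447703, -0.62326098,  0.21459136]), 'tcp_rot': array([[ 9.58886327e-01,  2.83790437e-01, -2.56815197e-05],
       [ 2.83790437e-01, -9.58886327e-01, -1.16838697e-05],
       [-2.79414285e-05,  3.91533324e-06, -1.00000000e+00]]), 'wrist_force': array([0.44336749, 0.15232568, 0.51061563]), 'moment': array([ 0.00995059, -0.02047877,  0.00315422]), 'grasp_force': 0.0, 'gripper_width': 0.09177681354023001}
```

View pics/top0.png

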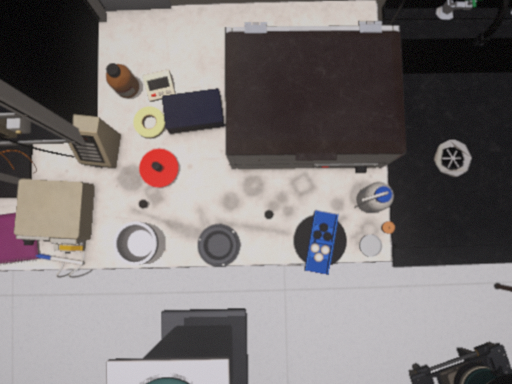

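View pics/side0.png

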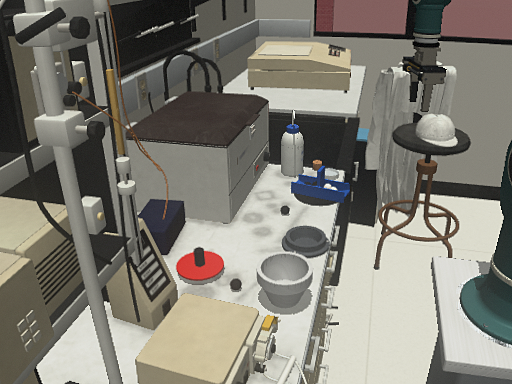

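The top view shows the cup at px (138,242), holder (219,245), mat and tray (320,242), cover (158,168), and strays at (143,204) and (268,214). The furnace is behind them, the tape is at (150,121) and the bottle at (375,195). The side view agrees. Next I'll check obstacle heights and look for IK solutions for the pour.

```bash
cat > h.py <<'E'
from station import *
import numpy as np, cv2
from scipy.spatial.transform import Rotation as R
def down(yaw):            # tool down, tool y axis along world heading yaw
    y=np.array([np.cos(yaw),np.sin(yaw),0]); z=np.array([0,0,-1.]); return np.c_[np.cross(y,z),y,z]
def cloud(c):             # world xyz per pixel
    im,d=viewer.read_camera(c); i=viewer.camera_info(c); h,w=d.shape
    uv=np.stack(np.meshgrid(np.arange(w),np.arange(h)),-1).reshape(-1,1,2).astype(float)
    n=cv2.undistortPoints(uv,np.array(i["intrinsics"]),np.array(i["dist_coeffs"]))[:,0]
    p=np.c_[n[:,0],-n[:,1],-np.ones(len(n))]*d.reshape(-1,1)
    return im,d,(p@np.array(i["rotation"]).T+i["eye"]).reshape(h,w,3)
def find(n,cams=("top","side"),near=None,f=tip_of):
    o=[]
    for c in cams:
        viewer.read_camera(c)
        for r in f(c,n):
            if r["score"]>.3 and (near is None or np.linalg.norm(np.array(r["at"])[:2]-near)<.05): o.append((np.round(r["at"],4),round(r["score"],2),c)); 
    return o
def st(m=""):
    s=env.sense(); print(m,"t%.1f"%s["t"],np.round(s["ee_pos"],3),"w%.4f"%s["gripper_width"],"gf%.1f"%s["grasp_force"],"F",np.round(s["wrist_force"],1)); return s
def save(c,n,box=None,k=1):
    im,_=viewer.read_camera(c); im=im[:,:,::-1]
    if box: x0,y0,x1,y1=box; im=cv2.resize(im[y0:y1,x0:x1],None,fx=k,fy=k,interpolation=cv2.INTER_CUBIC)
    cv2.imwrite(f"pics/{n}.png",im)
E
python3 - <<'E'
from h import *
im,d,P=cloud("top")
for n,(u,v) in dict(furn=(310,100),furnfront=(310,152),box=(55,210),instr=(97,140),navy=(192,110),bottle=(380,195),brown=(120,80),tape=(150,112)).items(): print(n,np.round(P[v,u],3))
m=(im.max(2)<60)&(d>0)&(P[...,2]<.04)&(P[...,2]>.003)&(P[...,0]>.36)&(P[...,0]<.8)&(abs(P[...,1]+.2)<.42)
k,l,s,c=cv2.connectedComponentsWithStats(m.astype(np.uint8))
for i in range(1,k):
    if s[i,4]>12: print("dark",s[i].tolist(),np.round(np.median(P[l==i],0),3))
im,d,P=cloud("side")
m=(im.max(2)<60)&(d>0)&(P[...,2]<.04)&(P[...,2]>.003)&(P[...,0]>.36)&(P[...,0]<.8)&(abs(P[...,1]+.2)<.42)
k,l,s,c=cv2.connectedComponentsWithStats(m.astype(np.uint8))
for i in range(1,k):
    if s[i,4]>12: print("sdark",s[i].tolist(),np.round(np.median(P[l==i],0),3))
# pour IK: lip over cup (C), heading a (tray x), tilt th; tool y = sgn*tray x
C=np.array([.443,-.137,.080+.022])
for a in np.deg2rad(range(-180,180,30)):
  for sg in (1,-1):
    r=[]
    for th in np.deg2rad([0,30,60,70]):
        T=R.from_euler("ZY",[a,th]).as_matrix()       # tray axes
        g=C-15e-3*np.array([np.cos(a),np.sin(a),0])-T@[.078,0,.017]   # tray origin
        Rt=np.c_[np.cross(sg*T[:,0],-T[:,2]),sg*T[:,0],-T[:,2]]
        q=solver.inverse_kinematics(g+T@[0,0,.080-.026],Rt); r.append(None if q is None else np.round(q,2).tolist())
    if all(x is not None for x in r): print(round(np.rad2deg(a)),sg,r)
E
```

```text
furn [ 0.752 -0.368  0.245]
furnfront [ 0.641 -0.365  0.225]
box [0.54  0.256 0.089]
instr [0.697 0.128 0.156]
navy [ 0.786 -0.087  0.073]
bottle [ 0.544 -0.516  0.214]
brown [0.86  0.089 0.106]
tape [0.799 0.032 0.024]
dark [266, 212, 6, 6, 23] [ 0.52  -0.275  0.023]
dark [295, 217, 18, 43, 339] [ 0.457 -0.362  0.006]
dark [321, 224, 6, 7, 35] [ 0.482 -0.414  0.031]
dark [333, 225, 13, 38, 216] [ 0.44  -0.456  0.005]
dark [314, 232, 7, 6, 32] [ 0.464 -0.396  0.031]
dark [324, 233, 8, 7, 39] [ 0.459 -0.422  0.031]
sdark [312, 181, 5, 4, 13] [ 0.458 -0.418  0.026]
sdark [281, 206, 8, 8, 29] [ 0.514 -0.267  0.015]
sdark [155, 212, 30, 43, 343] [ 0.745 -0.047  0.025]
sdark [195, 257, 10, 9, 32] [0.643 0.022 0.024]
sdark [102, 293, 7, 9, 41] [0.778 0.18  0.03 ]
sdark [163, 301, 8, 15, 68] [0.652 0.173 0.027]
-150 -1 [[0.64, 0.46, -0.66, 1.93, 0.36, 0.88, 0.32], [0.99, 0.25, -0.64, 2.22, -0.61, 0.46, 1.42], [1.87, 0.86, -1.3, 2.38, -0.91, 0.24, 2.22], [1.88, 0.92, -1.14, 2.4, -1.25, 0.44, 2.72]]
-120 1 [[0.32, 0.33, -0.32, 2.03, 0.14, 0.8, -2.18], [0.67, 0.28, -0.25, 2.13, -0.66, 0.8, -1.
[... 1458 characters left out ...]
.79, 1.23], [0.49, 0.39, -0.55, 2.02, 0.69, 1.21, 0.6], [0.12, 0.67, -0.44, 1.87, 0.84, 1.69, 0.3], [0.01, 0.77, -0.37, 1.81, 0.85, 1.81, 0.26]]
60 -1 [[0.53, 0.25, -0.11, 2.13, 0.04, 0.76, -1.7], [0.31, 0.35, -0.32, 2.03, 0.61, 1.15, -2.47], [-0.86, 0.8, 0.89, 1.93, 0.3, 1.24, -2.24], [-0.88, 0.94, 0.88, 1.87, 0.32, 1.34, -2.27]]
90 1 [[1.0, 0.42, -0.71, 2.0, 0.36, 0.85, 1.66], [0.52, 0.31, -0.58, 2.13, 0.87, 0.99, 0.94], [0.0, 0.52, -0.42, 2.16, 1.12, 1.44, 0.4], [-0.13, 0.63, -0.35, 2.14, 1.14, 1.58, 0.29]]
90 -1 [[0.58, 0.33, -0.2, 2.02, 0.09, 0.8, -1.24], [0.45, 0.3, -0.5, 2.14, 0.85, 0.97, -2.19], [0.45, 0.75, -1.0, 2.13, 1.29, 1.79, -2.85], [-1.13, 0.81, 0.89, 2.2, 0.69, 0.95, -2.42]]
```

```bash
python3 - <<'E'
from h import *
cup=np.array([.451,.061]); hol=np.array([.443,-.137])
g=lambda xy,z: np.array([xy[0],xy[1]-.050,z])
O=[down(a) for a in (np.pi/2,-np.pi/2)]
qs=[solver.inverse_kinematics(g(cup,.2),o) for o in O]; print([np.round(q,2) for q in qs if q is not None])
i=min((k for k in (0,1) if qs[k] is not None),key=lambda k:abs(qs[k][6])); o=O[i]
env.movel(env.sense()["ee_pos"]+[0,0,.07]); 
env.reach(g(cup,.2),o); st("above")
r=find("cup_rim",("top","side"),cup); print(r)
env.movel(g(cup,.052),rate=.1); st("at")
effector.grasp(30); st("grip")
env.movel(env.sense()["ee_pos"]+[0,0,.06],rate=.08); s=st("lift")
print(find("cup_rim",("top","side"))); save("side","cuplift",(200,200,360,330),4)
E
```

```text
[array([ 0.82,  0.33, -1.06,  2.04,  0.35,  0.97,  1.15]), array([ 0.48,  0.21, -0.64,  2.05,  0.16,  0.92, -1.82])]
above t4.7 [0.451 0.01  0.2  ] w0.0919 gf0.0 F [-0.1  0.7  0.1]
[(array([0.4484, 0.0603, 0.0766]), 0.6, 'side')]
at t6.5 [0.451 0.011 0.052] w0.0922 gf0.0 F [-0.1 -0.2  0.5]
grip t7.7 [0.451 0.011 0.052] w0.0091 gf28.9 F [ 0.2  0.6 -0.1]
lift t8.6 [0.451 0.011 0.112] w0.0088 gf28.9 F [-0.  -0.3 -2.2]
[(array([ 0.458 , -0.4234,  0.0189]), 0.48, 'top'), (array([0.4473, 0.0581, 0.1357]), 0.79, 'side')]
```

```bash
python3 - <<'E'
from h import *
hol=np.array([.443,-.137])
env.movel([hol[0]+.002,hol[1]-.050,.112],rate=.12)
print(find("holder",("side","top"))); 
for z in (.075,.064,.060,.057):
    env.movel([hol[0]+.002,hol[1]-.050,z],rate=.04); s=st(z)
    if s["wrist_force"][2]>12: break
effector.release(); st("rel")
env.movel([hol[0]+.002,hol[1]-.050,.22],rate=.2)
env.reach([.445,-.33,.3],down(-np.pi/2))
print(find("cup_rim"),find("cup")); 
im,d,P=cloud("top"); m=(np.hypot(P[...,0]-.443,P[...,1]+.137)<.06)&(P[...,2]>.07)&(P[...,2]<.1); print("rim",m.sum(),np.round([np.median(P[m],0),P[m].min(0),P[m].max(0)],4))
A=np.c_[P[m][:,:2],np.ones(m.sum())]; print("plane",np.round(np.linalg.lstsq(A,P[m][:,2],rcond=None)[0],3))
save("side","cupseat",(220,180,380,300),4)
E
```

```text
[(array([ 0.4385, -0.1403,  0.0039]), 0.93, 'side')]
0.075 t12.0 [ 0.445 -0.187  0.075] w0.0094 gf28.9 F [-0.2  0.  -2.7]
0.064 t12.4 [ 0.444 -0.188  0.064] w0.0090 gf29.5 F [-3.  -4.5  1.4]
0.06 t12.6 [ 0.444 -0.19   0.06 ] w0.0088 gf30.7 F [-4.4 -7.8  6.1]
0.057 t12.9 [ 0.444 -0.191  0.058] w0.0085 gf31.0 F [-4.7 -9.5  8.8]
rel t14.2 [ 0.445 -0.187  0.057] w0.0919 gf0.0 F [ 0.8 -0.3  0.2]
[(array([ 0.4393, -0.138 ,  0.0792]), 0.72, 'top'), (array([ 0.4409, -0.14  ,  0.0045]), 0.48, 'top'), (array([ 0.4399, -0.1434,  0.0786]), 0.57, 'side')] [(array([ 0.4425, -0.1374,  0.0043]), 0.68, 'top'), (array([ 0.4429, -0.141 ,  0.0084]), 0.8, 'side')]
rim 469 [[ 0.4454 -0.1387  0.0817]
 [ 0.3908 -0.1942  0.0701]
 [ 0.4981 -0.0857  0.0889]]
plane [ 0.009 -0.018  0.075]
```

View pics/cupseat.png

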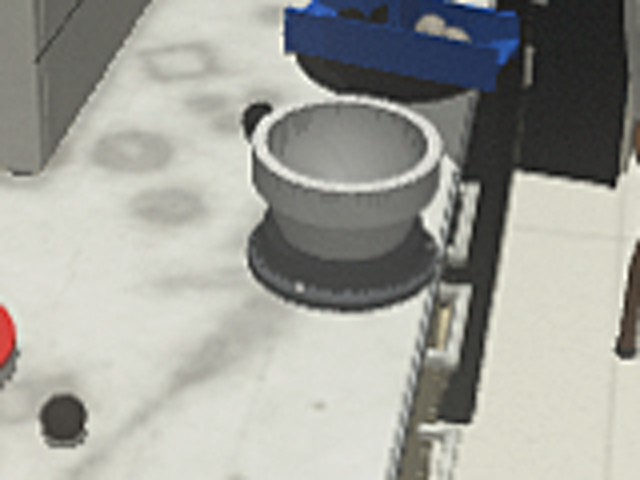

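The cup is seated and level. I'll press it lightly to confirm it's home, then pick up the tray.

```bash
python3 - <<'E'
from h import *
# tray geometry from blue pixels
im,d,P=cloud("top"); b=im.astype(int)
m=(b[...,2]>b[...,0]+50)&(d>0)&(np.hypot(P[...,0]-.443,P[...,1]+.405)<.1)&(P[...,2]<.06)
rc=cv2.minAreaRect((P[m][:,:2]*1000).astype(np.float32)); print("rect",rc)
g=find("tray_grip",near=[.443,-.405]); l=find("worn_lip",near=[.518,-.421]); print(g,l)
# press cup
effector.grasp(10)
env.reach([.443,-.138,.14],down(-np.pi/2))
z=.05
while z>.018:
    env.movel([.443,-.138,z],rate=.05); s=env.sense()
    if s["wrist_force"][2]>18: break
    z-=.002 if z<.032 else .006
st("press")
env.movel([.443,-.138,.2],rate=.2); effector.release()
G=np.mean([x[0] for x in g],0); L=np.mean([x[0] for x in l],0); yaw=np.arctan2(*(L-G)[1::-1]); print(G,np.rad2deg(yaw))
for o in (down(yaw),down(yaw+np.pi)):
    print(np.round(solver.inverse_kinematics([G[0],G[1],.057],o),2))
E
```

```text
rect ((0.0, 0.0), (0.0, 0.0), 0.0)
[(array([ 0.4417, -0.4085,  0.0889]), 0.82, 'side')] [(array([ 0.5174, -0.4233,  0.0213]), 0.72, 'side')]
press t23.8 [ 0.443 -0.138  0.024] w0.0002 gf18.1 F [-8.2  3.3 37. ]
[ 0.4417 -0.4085  0.0889] -11.062278727307675
[ 0.29  0.64  0.54  1.86 -0.45  0.77  0.88]
[-0.1   0.98  1.21  1.88 -1.05  1.1  -1.79]
```

```bash
python3 - <<'E'
from h import *
im,d,P=cloud("top"); b=im.astype(int)
m=(b[...,2]>b[...,0]+50)&(d>0)&(np.hypot(P[...,0]-.443,P[...,1]+.405)<.1)&(P[...,2]<.06)
if m.sum()>100: print("rect",m.sum(),cv2.minAreaRect((P[m][:,:2]*1000).astype(np.float32)))
yaw=np.deg2rad(-12.); G=np.array([.4425,-.406]); o=down(yaw)
env.reach([*G,.18],o); st("above")
env.movel([*G,.058],rate=.1); st("at"); effector.grasp(45); st("grip")
s=env.sense(); p=s["ee_pos"]
env.movel(p+[0,0,.02],rate=.03); st("l1"); env.movel(p+[0,0,.13],rate=.08); st("l2")
save("side","traylift",(270,100,400,220),4)
E
```

```text
rect 1010 ((444.2435607910156, -408.6244812011719), (67.32064056396484, 155.4324188232422), 78.08830261230469)
above t27.9 [ 0.443 -0.405  0.18 ] w0.0918 gf0.0 F [-0.6  0.6 -0.8]
at t29.2 [ 0.443 -0.406  0.059] w0.0916 gf0.0 F [ 0.4  0.1 -0.7]
grip t30.4 [ 0.442 -0.406  0.058] w0.0097 gf45.0 F [-0.8 -0.  -0.9]
l1 t31.3 [ 0.442 -0.406  0.078] w0.0095 gf45.0 F [ 0.3  1.2 -4.5]
l2 t32.8 [ 0.442 -0.406  0.187] w0.0097 gf45.0 F [-0.1  0.9 -3.6]
```

View pics/traylift.png

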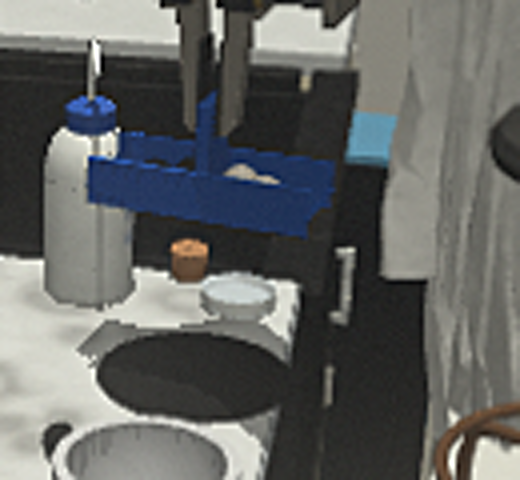

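```bash
cat > pour.py <<'E'
from h import *
A=-np.pi/2; H=np.array([np.cos(A),np.sin(A),0]); C=np.array([.443,-.138,.0])
def pose(th,lipz=.104,back=.016):
    T=R.from_euler("ZY",[A,th]).as_matrix()
    g=C+[0,0,lipz]-back*H-T@[.078,0,.017]
    return g+T@[0,0,.055], np.c_[np.cross(T[:,0],-T[:,2]),T[:,0],-T[:,2]]
E
python3 - <<'E'
from pour import *
p,o=pose(0,.14)
env.movel([p[0],-.23,p[2]],R.from_euler("z",-40,degrees=True).as_matrix()@down(np.deg2rad(-12.)),rate=.08)
env.movel(p,o,rate=.08); st("pre")
for th in (0,10,18,24): env.movel(*pose(np.deg2rad(th)),rate=.04)
st("24"); print(np.round(env.sense()["joint_positions"],2))
save("side","pour24",(200,130,400,280),4)
E
```

```text
pre t37.7 [ 0.443 -0.044  0.178] w0.0092 gf45.0 F [-0.5  0.2 -3.8]
24 t40.1 [ 0.443 -0.066  0.17 ] w0.0093 gf45.0 F [ 0.3  0.5 -4.1]
[-0.36  0.38  0.87  2.1  -0.73  1.14 -0.64]
```

View pics/pour24.png

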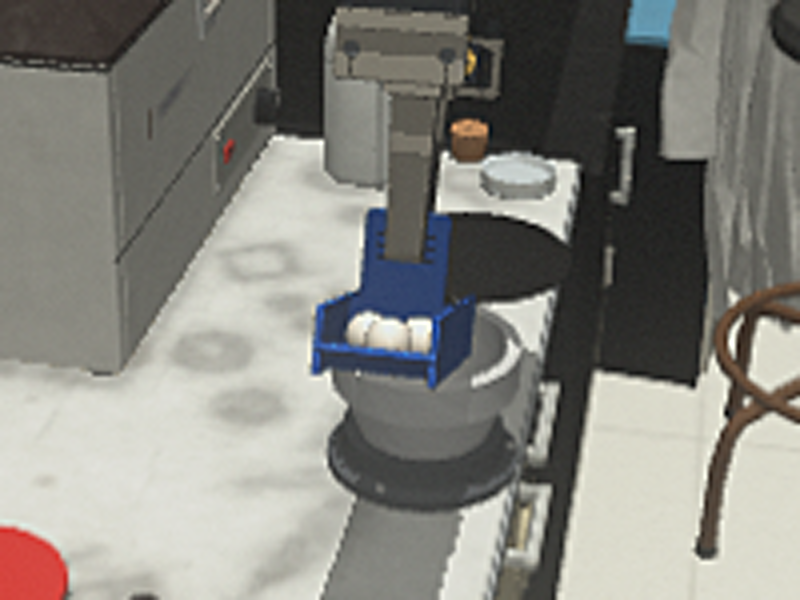

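```bash
python3 - <<'E'
from pour import *
im,d,P=cloud("side"); b=im.astype(int)
m=(b[...,2]>b[...,0]+40)&(d>0)&(abs(P[...,0]-.44)<.07)&(abs(P[...,1]+.06)<.12)&(P[...,2]>.08)
q=P[m]; n=q[:,1]>-.0; print(m.sum(),np.percentile(q[n][:,0],[2,98]),np.percentile(q[:,1],[2,98]),"grip x",np.percentile(q[q[:,2]>.15][:,0],[5,95]))
for th in (30,36,42,48,54,58):
    env.movel(*pose(np.deg2rad(th)),rate=.04); env.pause(.25)
st("58"); env.pause(.6)
save("side","pour58",(200,130,400,280),4)
E
```

```text
531 [0.41265591 0.47136522] [-0.07059579  0.02632924] grip x [0.41427753 0.46975024]
58 t43.8 [ 0.443 -0.113  0.191] w0.0094 gf45.0 F [-0.  -0.2 -3.8]
```

View pics/pour58.png

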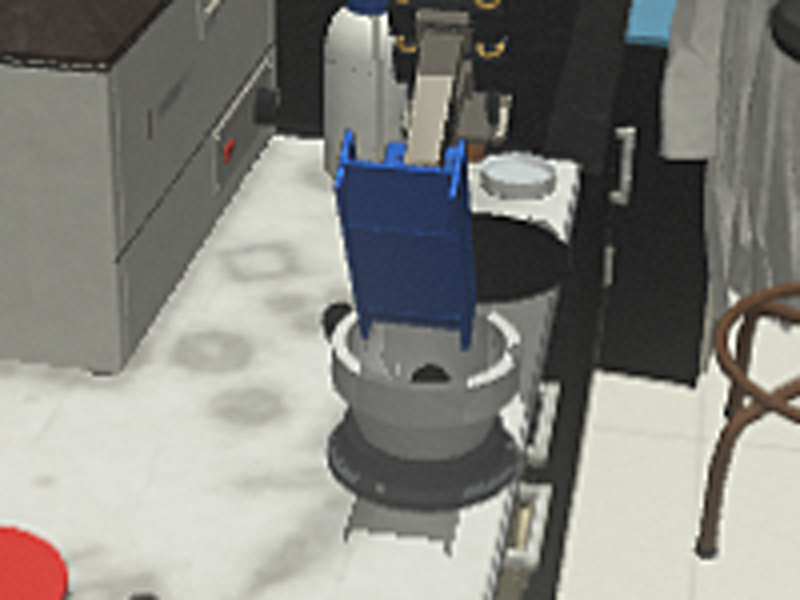

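At 58° at least one bead shows in the cup, at crop px (432,375). I'll finish the tilt, level out, move clear and count the beads.

```bash
python3 - <<'E'
from pour import *
def fz(): 
    v=[]
    for _ in range(8): env.pause(.03); v.append(env.sense()["wrist_force"][2])
    return round(np.mean(v),2)
print(fz()); env.movel(*pose(np.deg2rad(65)),rate=.04); env.pause(.5); print(fz())
save("side","pour65",(200,130,400,280),4)
for th in (45,25,0): env.movel(*pose(np.deg2rad(th),.11 if th else .135),rate=.07)
p=env.sense()["ee_pos"]
env.movel([p[0],-.23,.185],R.from_euler("z",-40,degrees=True).as_matrix()@down(np.deg2rad(-12.)),rate=.09)
env.movel([.4425,-.406,.187],down(np.deg2rad(-12.)),rate=.09); st("over mat"); print(fz())
save("top","after",(90,180,400,280),2.5)
print(find("worn_0",("top",))); print(find("fresh_0",("top",)))
E
```

```text
-3.16
-3.43
over mat t52.2 [ 0.443 -0.406  0.187] w0.0095 gf45.0 F [ 0.3 -0.4 -3.1]
-3.11
[(array([ 0.4424, -0.4058,  0.1294]), 0.52, 'top'), (array([ 0.464 , -0.144 ,  0.0385]), 0.45, 'top'), (array([ 0.4313, -0.1468,  0.0371]), 0.39, 'top'), (array([ 0.4447, -0.1682,  0.0356]), 0.37, 'top')]
[]
```

View pics/after.png

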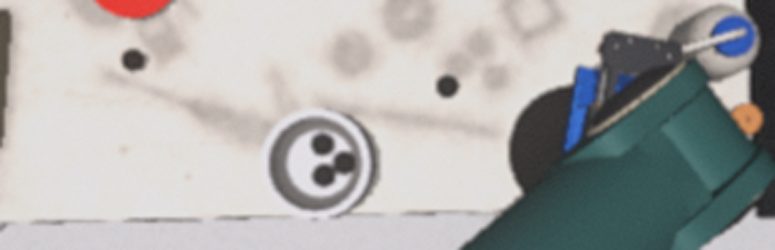

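All three worn beads are in the cup, at crop px (322,145), (345,162) and (323,176). Next I'll set the tray back on the mat.

```bash
python3 - <<'E'
from h import *
y=down(np.deg2rad(-12.))
env.movel([.4425,-.406,.075],rate=.1); 
for z in (.062,.0595,.058):
    env.movel([.4425,-.406,z],rate=.03); s=st(z)
    if s["wrist_force"][2]>4: break
effector.release(); env.movel([.4425,-.406,.2],rate=.12); st("up")
# stray: approach over (0.519,-0.275)
env.reach([.43,-.25,.22],down(-.0))
print(find("tray_grip"),find("stray_0",("top","side"),[.519,-.275]),find("wash_bottle",("side","top"),[.546,-.524]),find("tape",("top",)),find("fresh_0",("top","side")),find("cover",("top",)))
im,d,P=cloud("top")
for c in ([.519,-.275],[.556,.054]):
    m=(im.max(2)<70)&(d>0)&(np.hypot(P[...,0]-c[0],P[...,1]-c[1])<.03)&(P[...,2]>.008); print(m.sum(),np.round(np.median(P[m],0),4))
save("top","t1",(90,110,400,280),2.5)
E
```

```text
0.062 t54.6 [ 0.442 -0.406  0.062] w0.0094 gf45.0 F [ 0.4  0.2 -3.3]
0.0595 t54.8 [ 0.442 -0.406  0.059] w0.0099 gf45.0 F [-0.8 -0.3 -2.6]
0.058 t55.1 [ 0.442 -0.406  0.058] w0.0098 gf45.0 F [ 0.   0.1 -3.2]
up t57.7 [ 0.442 -0.406  0.199] w0.0916 gf0.0 F [-0.4 -0.4  0.2]
[(array([ 0.4416, -0.4059,  0.0853]), 0.92, 'top'), (array([ 0.4444, -0.4025,  0.0869]), 0.84, 'side')] [] [(array([ 0.5463, -0.5241,  0.0008]), 0.75, 'side'), (array([ 0.5439, -0.5225,  0.0045]), 0.58, 'top')] [(array([0.7676, 0.0394, 0.0017]), 0.98, 'top')] [(array([ 0.4257, -0.3918,  0.0183]), 0.61, 'top'), (array([ 0.4057, -0.3944,  0.0186]), 0.58, 'top'), (array([ 0.4204, -0.4124,  0.0191]), 0.57, 'top'), (array([ 0.4208, -0.4145,  0.0192]), 0.6, 'side')] [(array([ 0.6505,  0.0527, -0.0043]), 0.93, 'top'), (array([ 0.442 , -0.1394,  0.0805]), 0.39, 'top')]
6 [ 0.4994 -0.2774  0.3355]
32 [0.5558 0.0516 0.0226]
```

View pics/t1.png

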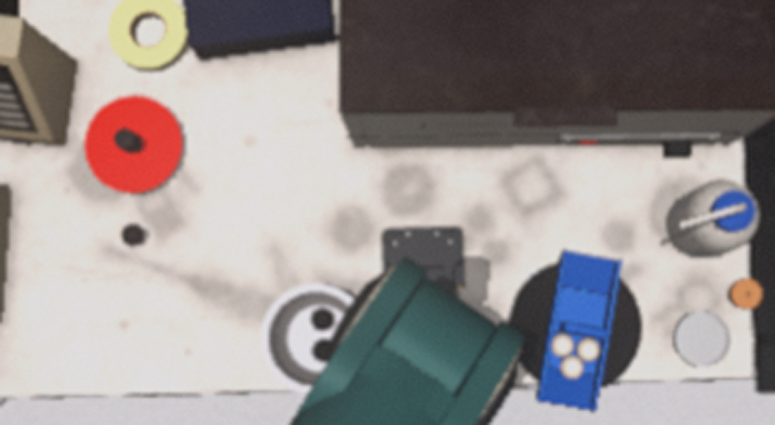

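The tray is back on the mat with three white beads. The cover was knocked and is now at (0.650, 0.053). Next, the strays.

```bash
python3 - <<'E'
from h import *
o=down(-np.pi/2); C=[.443,-.138]
def pick(xy):
    env.reach([*xy,.15],o); env.movel([*xy,.004],rate=.1); effector.grasp(12); s=st("grip")
    env.movel([*xy,.16],rate=.15); s=st("lift"); return s["gripper_width"]>.012
def drop():
    env.movel([*C,.16],rate=.2); env.movel([*C,.089],rate=.1); st("drop"); effector.release(); env.pause(.3); env.movel([*C,.2],rate=.2)
if pick([.519,-.275]): drop()
if pick([.556,.053]): drop()
env.reach([.42,-.33,.3],o)
print("cup",find("worn_0",("top","side"))); print(find("cover",("top","side")),find("cover_knob",("top","side")))
save("top","t2",(90,110,400,280),2.5)
E
```

```text
grip t63.3 [ 0.519 -0.275  0.004] w0.0227 gf12.0 F [-0.6  0.6 -0.7]
lift t64.5 [ 0.519 -0.275  0.159] w0.0225 gf12.0 F [-0.8 -0.3 -1.3]
drop t66.3 [ 0.443 -0.138  0.089] w0.0226 gf12.0 F [0.2 0.4 0.1]
grip t72.0 [0.556 0.053 0.004] w0.0227 gf12.0 F [ 0.2  0.4 -0.3]
lift t73.2 [0.555 0.053 0.159] w0.0227 gf12.0 F [-0.4 -1.5 -0.4]
drop t75.3 [ 0.443 -0.138  0.089] w0.0229 gf12.0 F [-0.1 -0.5  0. ]
cup [(array([ 0.4666, -0.1465,  0.0378]), 0.45, 'top'), (array([ 0.4156, -0.1521,  0.0379]), 0.39, 'top'), (array([ 0.5205, -0.4228,  0.0194]), 0.7, 'side'), (array([ 0.4408, -0.1679,  0.0332]), 0.38, 'side')]
[(array([ 0.6495,  0.0507, -0.0037]), 0.9, 'top'), (array([ 6.501e-01,  5.260e-02, -1.000e-04]), 0.72, 'side')] [(array([0.6508, 0.0518, 0.0538]), 0.81, 'top'), (array([0.6484, 0.0523, 0.0559]), 0.82, 'side')]
```

View pics/t2.png

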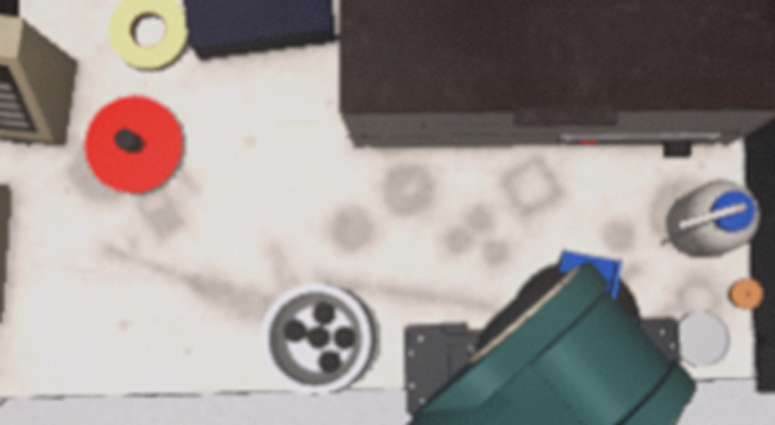

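Five beads are in the cup and the worktop is clear of strays. Before grasping the cover knob, I'll choose a gripper heading that clears the instrument.

```bash
python3 - <<'E'
from h import *
K=np.array([.6495,.052]); pts=[]
for c in ("top","side"):
    im,d,P=cloud(c); pts.append(P[(d>0)&(P[...,2]>.08)&(P[...,2]<.4)&(np.hypot(P[...,0]-K[0],P[...,1]-K[1])<.25)])
    if c=="top":
        r=np.hypot(P[...,0]-.443,P[...,1]+.139); m=(r<.062)&(P[...,2]>.074)&(P[...,2]<.095)
        (x,y),rad=cv2.minEnclosingCircle((P[m][:,:2]*1000).astype(np.float32)); print("rim circ",x,y,rad)
Q=np.vstack(pts); print(len(Q), Q.min(0),Q.max(0))
for a in range(-90,90,15):
    t=np.deg2rad(a); e=(Q[:,:2]-K)@np.array([[np.cos(t),-np.sin(t)],[np.sin(t),np.cos(t)]])
    cl=np.hypot(np.maximum(abs(e[:,0])-.0945,0),np.maximum(abs(e[:,1])-.0375,0)).min()
    qq=[solver.inverse_kinematics([*K,.025],down(t+s)) for s in (0,np.pi)]
    qp=[solver.inverse_kinematics([.443,-.139,.093],down(t+s)) for s in (0,np.pi)]
    print(a,round(cl,3),[None if q is None else round(q[6],2) for q in qq+qp])
E
```

```text
rim circ 444.6326904296875 -140.88169860839844 54.24203872680664
25344 [ 0.44544553 -0.19797444  0.08000918] [0.89756629 0.30127207 0.3999949 ]
-90 0.0 [np.float64(-1.22), np.float64(0.96), np.float64(-0.82), np.float64(1.9)]
-75 0.0 [np.float64(-0.97), np.float64(1.22), np.float64(-0.58), np.float64(1.39)]
-60 0.011 [np.float64(-0.72), np.float64(1.35), np.float64(-0.34), np.float64(1.65)]
-45 0.025 [np.float64(-0.47), np.float64(1.5), np.float64(-0.11), np.float64(-2.77)]
-30 0.034 [np.float64(-0.23), np.float64(1.68), np.float64(0.13), np.float64(-2.57)]
-15 0.035 [np.float64(0.01), np.float64(-2.76), np.float64(0.36), np.float64(-2.36)]
0 0.021 [np.float64(0.25), np.float64(-2.53), np.float64(0.58), np.float64(-2.14)]
15 0.001 [np.float64(0.49), np.float64(-2.3), np.float64(0.81), np.float64(-1.93)]
30 0.0 [np.float64(0.72), np.float64(-2.08), np.float64(1.03), np.float64(-1.72)]
45 0.0 [np.float64(0.93), np.float64(-1.86), np.float64(1.27), np.float64(-1.52)]
60 0.0 [np.float64(1.13), np.float64(-1.65), np.float64(1.5), np.float64(-1.31)]
75 0.0 [np.float64(1.35), np.float64(-1.44), np.float64(1.74), np.float64(-1.06)]
```

```bash
python3 - <<'E'
from h import *
K=np.array([.6495,.052]); o=down(np.deg2rad(-22)); C=[.4435,-.1393]
env.reach([.5,-.08,.25],o); env.reach([*K,.2],o)
env.movel([*K,.025],rate=.1); st("at"); effector.grasp(25); st("grip")
env.movel([*K,.05],rate=.05); env.movel([*K,.17],rate=.12); st("lift")
env.movel([*C,.17],rate=.15); env.movel([*C,.112],rate=.08)
for z in (.104,.100,.097,.095,.093):
    env.movel([*C,z],rate=.03); s=st(z)
    if s["wrist_force"][2]>8: break
save("side","cov",(220,150,380,290),4)
E
```

```text
at t82.8 [0.65  0.052 0.026] w0.0920 gf0.0 F [ 0.3  0.6 -0.9]
grip t83.8 [0.649 0.052 0.025] w0.0211 gf25.0 F [-0.1  0.2  0.7]
lift t85.6 [0.649 0.052 0.169] w0.0211 gf25.0 F [-0.  -0.8 -1.2]
0.104 t89.0 [ 0.443 -0.139  0.104] w0.0210 gf25.0 F [ 0.1 -0.  -1.9]
0.1 t89.2 [ 0.443 -0.139  0.1  ] w0.0211 gf25.0 F [ 0.1 -0.2 -0.6]
0.097 t89.5 [ 0.443 -0.139  0.097] w0.0214 gf25.0 F [ 0.   0.5 -0.7]
0.095 t89.7 [ 0.443 -0.139  0.095] w0.0213 gf25.0 F [ 0.5  0.9 -0.9]
0.093 t90.0 [ 0.444 -0.139  0.093] w0.0210 gf25.0 F [ 0.4 -0.8  0.8]
```

View pics/cov.png

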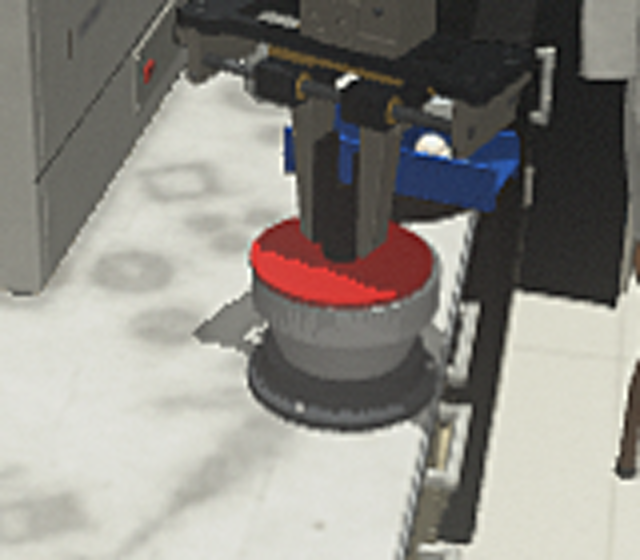

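The cover is sitting flat on the rim. I'll release it, back off and do a final check.

```bash
python3 - <<'E'
from h import *
env.movel([.4435,-.1393,.0915],rate=.02); st()
effector.release(); env.movel([.4435,-.1393,.22],rate=.12)
env.reach([.35,-.33,.32],down(-np.pi/2)); st("away")
print(find("cover"),find("cover_knob"),find("stray_0")); print(find("cup",("side",)),find("tray",("side","top")),find("wash_bottle"),find("tape",("top",)))
im,d,P=cloud("top"); b=im.astype(int); m=(b[...,0]>b[...,1]+80)&(np.hypot(P[...,0]-.443,P[...,1]+.139)<.06)&(P[...,2]<.1)&(P[...,2]>.06)
A=np.c_[P[m][:,:2]-P[m][:,:2].mean(0),np.ones(m.sum())]; print("flange",m.sum(),P[m].mean(0),np.linalg.lstsq(A,P[m][:,2],rcond=None)[0])
a,_=viewer.read_camera("side"); cv2.imwrite("pics/fin.png",np.hstack([cv2.resize(im[100:290,90:410,::-1],(480,285)),cv2.resize(a[90:330,200:400,::-1],(300,360))[:285]]))
E
```

```text
t90.3 [ 0.444 -0.139  0.093] w0.0213 gf25.0 F [-4.2  1.4 17. ]
away t93.6 [ 0.351 -0.329  0.319] w0.0922 gf0.0 F [-0.4  0.6 -0.4]
[(array([ 0.4474, -0.1412,  0.0654]), 0.98, 'top'), (array([ 0.5206, -0.4224,  0.0237]), 0.71, 'side'), (array([ 0.4401, -0.1402,  0.068 ]), 0.66, 'side'), (array([ 0.4223, -0.4137,  0.0164]), 0.6, 'side')] [(array([ 0.4475, -0.1419,  0.1242]), 0.76, 'top'), (array([ 0.4455, -0.1397,  0.124 ]), 0.91, 'side')] []
[(array([ 0.4404, -0.142 ,  0.007 ]), 0.69, 'side')] [(array([ 0.4393, -0.4075,  0.0049]), 0.93, 'side'), (array([ 0.4463, -0.4081,  0.0008]), 0.74, 'top'), (array([ 0.4256, -0.3893,  0.0187]), 0.69, 'top'), (array([ 0.4453, -0.4039, -0.0009]), 0.39, 'top')] [(array([ 0.5443, -0.5242,  0.0013]), 0.63, 'top'), (array([ 0.5454, -0.5249,  0.0033]), 0.57, 'side')] [(array([0.7703, 0.0393, 0.001 ]), 0.75, 'top')]
flange 1313 [ 0.4466356  -0.13937765  0.08689812] [0.00601889 0.00024462 0.08689812]
```

View pics/fin.png

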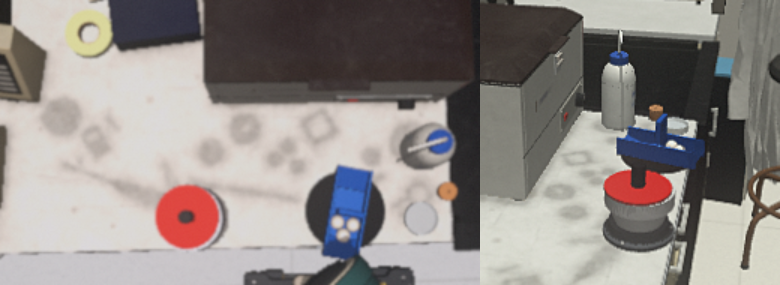

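The cover lies flat on the cup. The tray is back on its mat with three white beads, the worktop is clear, and the bottle and tape haven't moved.

```bash
python3 -c "
from station import *
print(workorder.finish_job())"
```

```text
the job is handed in; nothing more can be done
None
```

The job is handed in at about 94 s of robot time: the cup is home in its holder with all five black beads found (three worn, two stray) inside, the cover is seated flat, the tray is upright on its mat with its three white beads, and the wash bottle and tape roll have not moved.

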